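# Butt the drilled blank into the fence corner

## Robot

A 6-joint arm with a two-finger parallel gripper is mounted at the origin on the work surface. World frame = base frame: x ahead of the robot, y to its left, z up, the work surface at z = 0. Lengths are in m, angles in degrees, forces in N, time in s.
With the tool pointing down it reaches from about 0.35 to 0.875 m from the base axis. Payload 4.2 kg.
Tool frame: the origin (TCP) lies between the finger pads; the fingertips stand 17 mm ahead of it and the grasp point (between the pads) lies 2 mm behind it; z points along the fingers, y is the direction in which the jaws open and shut (so a half turn about z gives the same grasp; the last joint's range is limited). The gripper opens to 87 mm and grips with 3 to 60 N. Pads are 19 mm wide; open, the fingers measure 117 mm over their backs; the gripper's body (75 mm by 190 mm) begins 51 mm behind the grasp point.
Start: joints at [-49.813, 22.042, 0.453, 0, -68.411, -14.817], TCP at [0.268, -0.565, 0.24] pointing down, gripper open.
Joint ranges: [-179.83, 179.83], [-69.29, 118.12], [-61.27, 80.66], [-181.25, 117.63], [-171.15, -9.14], [-177.46, 177.46]. Speed limits (degrees/s): [159.86, 159.86, 180, 180, 180, 180].

## Interface

Orientations are given as a 3x3 rotation matrix whose columns are the frame's x, y, z axes.
In Python, from station import r gives the robot as it stands.
- The arm moves only by the shell command python3 -m creep 'ROWS'. ROWS is JSON, a list of rows, each a list of 7 numbers: the opening, from 0 (shut) to 1 (fully open), then the shift along the tool's x, y, z scaled (see below), then the turn, a rotation vector about the tool's x, y, z scaled (see below). A call has 1 to 5 rows; each row is the pose to reach, as a shift and turn from the pose measured when the call began, along the tool's axes at that moment, turning the shorter way round; what a row does not reach only later rows make up. The controller multiplies each number of a shift by 300 mm and each number of a turn by 180 degrees. A row lasts 1/12 s, in which the tool goes at most 41.7 mm and 7.16 degrees, less where a joint would pass 70% of its speed; a pose out of reach is approached as far as the arm can. A call with a number of a shift or a turn outside -1 to 1 is refused whole. A call with a gripper value outside its range is refused whole. The fingers move at their own pace and stop on an object; the grip force is fixed at half the most. Time passes only in rows, so rows that repeat a pose let the fingers close. It gives the time, the measured TCP pose, the force and the opening at its end, in the units of the state.
- r.sense(): the state, without advancing time (a new reading comes with each control period).
- r.capture(name): name is "side" or "top" or "wrist"; returns the picture (384x512x3 uint8, blue, green, red); there is no depth.
- r.camera_model(name): a dict with "mtx" (3x3 intrinsics, pixels), "R" (3x3) and "t" (3): a world point X has camera coordinates R X + t; the wrist camera has in their place "mount" (4x4, takes a point from camera to tool coordinates, whose origin is the TCP and whose axes are the flange's). Camera axes: x right, y down, z forward; pixel columns grow to the right and rows downward; lengths in m; the calibration is good to about 2 mm. A picture is of the moment at which its call begins: read the wrist's pose just before it. camera_model takes no time and is no camera call.
- r.finish_job(): hands the job in, once; it reports no verdict.
Trained networks look in the newest picture that a camera, given by its name, has taken for a name from the list of things; names that differ only in an ending like _2 or _b are one class to them, and where a whole thing is asked for, a point or a joint stands for the part that bears it (a point fixed in the world has none). Each returns a list of dicts, best first, with "score" (0 to 1); they miss things now and then, are a little off and sometimes report something else, mostly with a low value. They report only what shows in the picture. A call takes as long as a camera call. They do not tell look-alikes from the thing itself.
- r.recognise(camera, target): "rect" ([left, top, right, bottom] as shares, 0 to 1, of the picture: columns of its width, rows of its height, round what is visible of it).
- r.outline_of(camera, target): "pixels" (384x512 bool, what is visible of it) and "rect" ([left, top, right, bottom] as shares, 0 to 1, of the picture: columns of its width, rows of its height, round what is visible of it).
The state is a dict: "time_s": time; "joints": joint angles; "joint_velocities": joint speeds; "effort": joint torques, N m; "tcp_pos": TCP position; "ee_rot": TCP orientation; "wrist_force": force on the tool from outside, world axes, zero at the start; "moment": the same for the moment, N m; "gripper_width": opening from 0.0 (shut) to 1.0 (fully open).
Only numpy, scipy, OpenCV 4.12 (cv2) and the standard library are available. Lean on these libraries where they do the work, as an engineer would, in place of code of your own. Each camera call takes 0.05 s, during which the arm holds its last target.

## Task

On the dark tooling plate, push the long rectangular aluminium blank square into the corner of the steel fence: its long side against the long back rail and its end against the short end rail. Slide it along the plate without lifting it, and leave the small square block and the round slug where they are.

Things in the scene. Friction and masses are not known exactly. Their poses are not given: they have to be found in the camera images.
- blank_center (a point): The part to push: rectangular aluminium blank, 60 mm along its x, 110 mm along its y, 32 mm tall, two dark 11 mm holes on top, 0.4 to 0.8 kg, loose, flat on the plate. The point is its centre, half-way up. It starts turned up to 0.3 rad from square with the fence. Fully home in the corner, its centre is at x = -30, y = -55 mm in the axes of fence_corner.
- fence_corner (a point): Inner corner of the fixed L-shaped steel fence, on the top face of the dark plate (290 x 460 mm, top 12 mm above the bench). Back rail: inner face in the plane x = 0, from y = -378 to +22 mm. End rail: inner face in the plane y = 0, from x = -90 to 0 mm. Rails are 20 mm tall, 22 mm thick. Bare plate and parts lie at -x, -y of it, as far as x = -260, y = -380 mm.
- square_center (a point): Bystander: the small square aluminium block, 50 x 50 x 32 mm, one dark hole on top, loose on the plate. The point is its centre, half-way up. It and the blank swap places from start to start.
- slug_center (a point): Bystander: the round aluminium slug, 48 mm diameter, 40 mm tall, standing loose on the plate near its near left corner. The point is its centre, half-way up.
There are look-alikes about, which are no part of the job. Leave any brown or orange look-alike of the part that bears blank_center alone.

How it is judged (in metres and radians):
At the end, for the whole second after the job is handed in: The blank lies flat on the plate with its long side along the back rail and one end at the end rail: its centre within 10 mm, along each rail's direction, of its fully home place, and square to the fence within 10 degrees. The square block and the slug are within 20 mm of where they started (x of blank_center in the frame of fence_corner between -0.04 and -0.02 m and y of blank_center in the frame of fence_corner between -0.065 and -0.045 m and z of blank_center in the frame of fence_corner below 0.024 m and angle between the y axis of blank_center and the y axis of fence_corner, either way round below 0.175 rad and angle between blank_center's own z axis and vertical below 0.1 rad and distance of each of square_center, slug_center from where it was at the start of the episode below 0.02 m); the robot touches nothing.
It fails at once if the blank is lifted more than 15 mm off the plate (z of blank_center in the frame of fence_corner above 0.031 m).
It fails at once if the square block is moved more than 20 mm (distance of square_center from where it was at the start of the episode above 0.02 m).
It fails at once if the round slug is moved more than 20 mm (distance of slug_center from where it was at the start of the episode above 0.02 m).
It also fails if it takes over 40 s, if anything falls off the work surface, if the arm or the gripper's body presses on something with over 40 N, if the wrist force passes 120 N, or if a joint passes its speed limit or range.

## Working session

There is one attempt and no reset: what is moved stays moved. The work goes in short steps, Python scripts to look and compute and a shell command to move; the robot and the scene stay as the last step left them, time stands still between calls to the robot, and variables do not carry over. Pictures are saved under pics/ and viewed, and the job is handed in when it is done.

```bash
mkdir -p pics; python3 - <<'E'
from station import r
import cv2,json
for n in ["top","side"]:
    im=r.capture(n); cv2.imwrite(f"pics/{n}0.png",im)
    for t in ["blank_center","square_center","slug_center"]:
        print(n,t,[(round(d['score'],2),[round(v*s) for v,s in zip(d['rect'],[512,384]*2)]) for d in r.recognise(n,t)][:4])
    print(r.camera_model(n))
s=r.sense();print(s['time_s'],s['tcp_pos'],s['ee_rot'],s['gripper_width'])
E
```

```text
top blank_center [(0.89, [248, 204, 299, 237]), (0.71, [201, 70, 249, 118]), (0.66, [341, 110, 394, 158]), (0.6, [346, 282, 401, 313])]
top square_center [(0.8, [185, 227, 209, 246])]
top slug_center [(0.84, [119, 249, 146, 273])]
{'mtx': array([[424.18593911,   0.        , 245.28905336],
       [  0.        , 424.18593911, 189.98435787],
       [  0.        ,   0.        ,   1.        ]]), 'R': array([[-0.01784679, -0.99983274,  0.00399768],
       [-0.99581169,  0.01741615, -0.08975386],
       [ 0.08966923, -0.00558275, -0.99595595]]), 't': array([-0.09878197,  0.5902588 ,  0.93116684])}
side blank_center [(0.97, [257, 166, 285, 202]), (0.89, [246, 129, 287, 158]), (0.88, [331, 127, 350, 165]), (0.85, [197, 124, 227, 154])]
side square_center [(0.76, [272, 220, 294, 243])]
side slug_center [(0.97, [294, 265, 320, 297])]
{'mtx': array([[476.7168657 ,   0.        , 249.52533072],
       [  0.        , 476.7168657 , 192.48623708],
       [  0.        ,   0.        ,   1.        ]]), 'R': array([[-0.99391195, -0.11016856, -0.00138391],
       [-0.06761895,  0.6198612 , -0.78179267],
       [ 0.0869868 , -0.7769395 , -0.62353694]]), 't': array([0.5605233 , 0.13924065, 1.05956679])}
0.4 [ 0.26779505 -0.56460493  0.23936004] [[-9.03550270e-01 -4.28482050e-01 -2.05558048e-04]
 [-4.28482098e-01  9.03550205e-01  3.44626684e-04]
 [ 3.80656683e-05  3.99465476e-04 -9.99999919e-01]] 0.9995264452717054
```

View pics/top0.png

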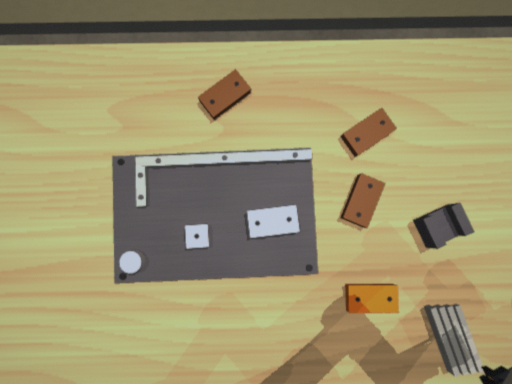

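View pics/side0.png

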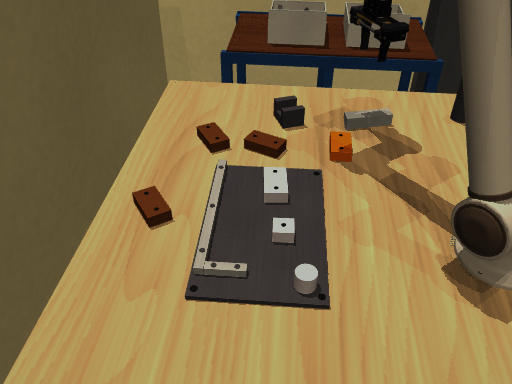

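```bash
python3 - <<'E'
import cv2
im=cv2.imread("pics/top0.png")[180:300,100:320]
cv2.imwrite("pics/crop0.png",cv2.resize(im,None,fx=3.6,fy=3.6,interpolation=cv2.INTER_CUBIC))
E
```

```text
(no output)
```

View pics/crop0.png

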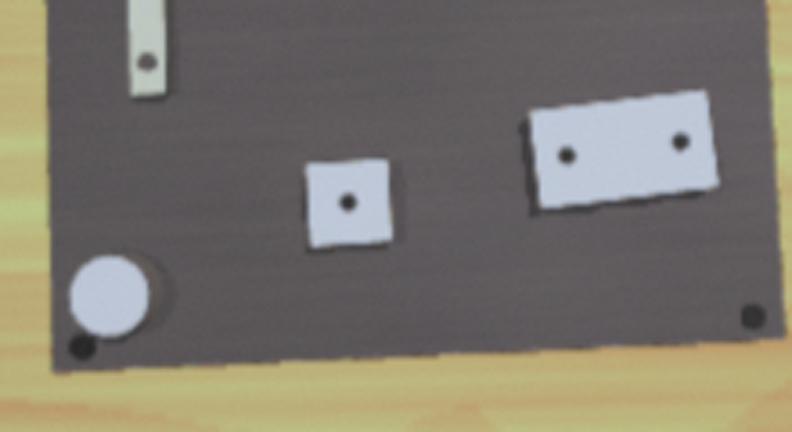

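Candidates for the blank in the top picture:
- silver rectangle on the plate (273,221)
- brown look-alikes at (225,95), (369,133) and (363,200)
- orange look-alike at (373,299)

I choose the silver one on the plate. The crop shows it with two dark holes. The square is at (197,236) and the slug at (131,262). The inner corner of the fence is near (146,166).

```bash
cat > h.py <<'E'
from station import r
import numpy as np,cv2
def unproj(n,uv,z):
    c=r.camera_model(n);R=c['R'];t=c['t'];C=-R.T@t
    uv=np.atleast_2d(uv).astype(float)
    d=np.c_[uv,np.ones(len(uv))]@np.linalg.inv(c['mtx']).T@R
    return C+d*((z-C[2])/d[:,2])[:,None]
def proj(n,X):
    c=r.camera_model(n);p=(np.atleast_2d(X)@c['R'].T+c['t'])@c['mtx'].T
    return p[:,:2]/p[:,2:]
def rect(n,mask,z):
    ct=max(cv2.findContours(mask.astype(np.uint8),cv2.RETR_EXTERNAL,cv2.CHAIN_APPROX_NONE)[0],key=cv2.contourArea)[:,0]
    P=unproj(n,ct,z)[:,:2]
    return cv2.minAreaRect((P*1000).astype(np.float32))
E
python3 - <<'E'
from h import *
im=cv2.imread("pics/top0.png")
b=cv2.resize(im[140:220,110:330],None,fx=3.6,fy=3.6,interpolation=cv2.INTER_CUBIC)
cv2.imwrite("pics/crop1.png",b)
hsv=cv2.cvtColor(im,cv2.COLOR_BGR2HSV)
m=((hsv[...,2]>150)&(hsv[...,1]<60)).astype(np.uint8)
n,l,s,c=cv2.connectedComponentsWithStats(m)
for i in range(1,n):
    if s[i,4]>100: 
        print(s[i],c[i],[np.round(v,1) for v in rect("top",l==i,.052 if s[i,0]<130 else 0.044 if s[i,1]>190 else .032)])
        if s[i,1]<180 and s[i,0]<150:
            mm=l==i
            # inner edge of back rail: lowest px per column
            cols=np.arange(160,300,5); e=[np.where(mm[:,k])[0].max()+.5 for k in cols]
            P=unproj("top",np.c_[cols,e],.032); print("back",np.polyfit(P[:,1],P[:,0],1))
            rows=np.arange(172,202,4); e=[np.where(mm[k])[0].max()+.5 for k in rows]
            Q=unproj("top",np.c_[e,rows],.032); print("end",np.polyfit(Q[:,0],Q[:,1],1),Q[[0,-1]])
# plate corners
print(unproj("top",[[112,156],[115,283],[318,273],[311,150]],.012))
E
```

```text
[ 136  149  176   57 1986] [210.15659617 162.16666667] [array([618.4, -62.1]), array([110.8, 398.5]), np.float64(1.5)]
back [-0.02461992  0.64981199]
end [0.05064474 0.08541461] [[0.6325801  0.11707646 0.032     ]
 [0.56934353 0.11462166 0.032     ]]
[ 247  205   53   33 1331] [272.92937641 220.9135988 ] [array([ 517.5, -168.8]), array([ 60.7, 109.1]), np.float64(5.9)]
[185 224  24  25 504] [196.5515873 235.8015873] [array([ 4.878e+02, -4.000e-01]), array([50.4, 49.2]), np.float64(3.1)]
[120 251  21  22 375] [129.89066667 261.65333333] [array([435.2, 143.1]), array([45.2, 43.2]), np.float64(0.3)]
[449 307  15  33 101] [455.24752475 321.68316832] [array([ 289.4, -558.4]), array([71.3,  8.5]), np.float64(19.7)]
[457 306  26  67 310] [470.32580645 340.08387097] [array([ 256.3, -587.2]), array([143.6,  11.4]), np.float64(16.8)]
[[ 0.67382786  0.19675275  0.012     ]
 [ 0.38514268  0.18704832  0.012     ]
 [ 0.398961   -0.26985514  0.012     ]
 [ 0.67998194 -0.26298266  0.012     ]]
```

View pics/crop1.png

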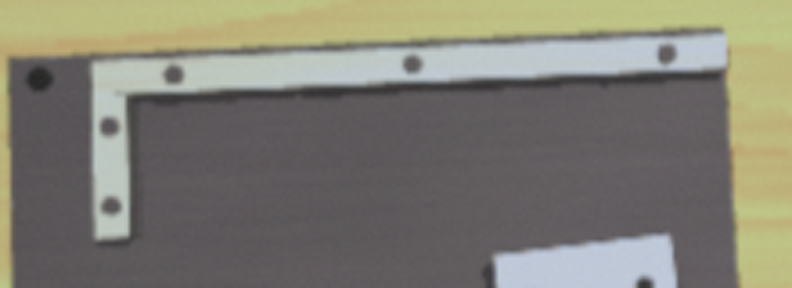

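```bash
cat > go.py <<'E'
import sys
from h import *
from scipy.spatial.transform import Rotation as Ro
YAW=np.radians(1.45);C=np.array([.6475,.117,0])
F=Ro.from_euler('z',YAW).as_matrix()
def state():
    s=r.sense();p=np.array(s['tcp_pos']);q=F.T@(p-C)
    R=np.array(s['ee_rot']);y=F.T@R[:,1]
    print("t",s['time_s'],"fence mm",np.round(q*1000,1)[:2],"z",round(p[2]*1000,1),"jaw ang",round(np.degrees(np.arctan2(y[1],y[0])),1),"F(fence)",np.round(F.T@np.array(s['wrist_force']),1),"g",round(s['gripper_width'],2),"j",np.round(s['joints'],0))
    return s
# args: fence x,y mm, world z mm, jaw angle in fence deg
if __name__=="__main__":
    s=state()
    if len(sys.argv)>1:
        x,y,z,a=map(float,sys.argv[1:])
        T=C+F@np.array([x,y,0])/1000;T[2]=z/1000
        R=np.array(s['ee_rot']);d=R.T@(T-np.array(s['tcp_pos']))
        a=np.radians(a);Y=F@[np.cos(a),np.sin(a),0];Z=np.array([0,0,-1.]);X=np.cross(Y,Z)
        Rt=np.c_[X,Y,Z]
        w=Ro.from_matrix(R.T@Rt).as_rotvec()
        print("mm",np.round(d*1000,1),"scaled",np.round(d/.3,4),"rot",np.round(np.degrees(w)/180,4), "rows>=",max(np.linalg.norm(d)/.0417,np.degrees(np.linalg.norm(w))/7.16))
E
python3 go.py -197 -282 120 90
```

```text
t 0.4 fence mm [-396.8 -671.8] z 239.4 jaw ang 113.9 F(fence) [-0.1  0.1 -0.1] g 1.0 j [-50.  22.   0.  -0. -68. -15.]
mm [-340.7  275.2  119.5] scaled [-1.1357  0.9174  0.3982] rot [ 1.000e-04 -0.000e+00  1.329e-01] rows>= 10.887038916347231
```

```bash
python3 -m creep '[[1,-0.57,0.46,0,0,0,0.133],[1,-0.57,0.46,0,0,0,0.133],[1,-0.57,0.46,0,0,0,0.133],[1,-0.57,0.46,0,0,0,0.133],[1,-0.57,0.46,0,0,0,0.133]]'; python3 go.py -197 -282 120 90
```

```text
time_s: 0.82
tcp_pos: [0.3554, -0.3819, 0.2395]
ee_rot: [[-1.0, -0.022, 0.0], [-0.022, 1.0, 0.0], [-0.0, 0.0, -1.0]]
wrist_force: [0.9, -0.6, -0.0]
gripper_width: 1.002
t 0.8167 fence mm [-304.6 -491.3] z 239.5 jaw ang 89.8 F(fence) [ 0.9 -0.6 -0. ] g 1.0 j [-29.  12. -14.  -0. -64. -60.]
mm [-106.8  209.7  119.6] scaled [-0.356   0.699   0.3986] rot [ 0.      0.     -0.0011] rows>= 6.330243977918277
```

```bash
python3 -m creep '[[1,-0.356,0.699,0.2,0,0,0],[1,-0.356,0.699,0.2,0,0,0],[1,-0.356,0.699,0.2,0,0,0],[1,-0.356,0.699,0.2,0,0,0],[1,-0.356,0.699,0.3,0,0,0]]'; python3 go.py -197 -282 36 90
```

```text
time_s: 1.23
tcp_pos: [0.4427, -0.2046, 0.178]
ee_rot: [[-1.0, -0.023, 0.007], [-0.023, 1.0, -0.001], [-0.007, -0.002, -1.0]]
wrist_force: [1.7, -1.8, -1.0]
gripper_width: 0.998
t 1.2333 fence mm [-212.9 -316.3] z 178.0 jaw ang 89.9 F(fence) [ 1.7 -1.8 -1. ] g 1.0 j [ -6.  12. -24.   0. -54. -83.]
mm [-14.9  34.6 142. ] scaled [-0.0495  0.1152  0.4733] rot [-0.0005  0.0021 -0.0006] rows>= 3.522763341079785
```

```bash
python3 - <<'E'
from station import r
import cv2
cv2.imwrite("pics/top1.png",cv2.resize(r.capture("top")[130:300,100:420],None,fx=2.4,fy=2.4))
E
```

```text
(no output)
```

View pics/top1.png

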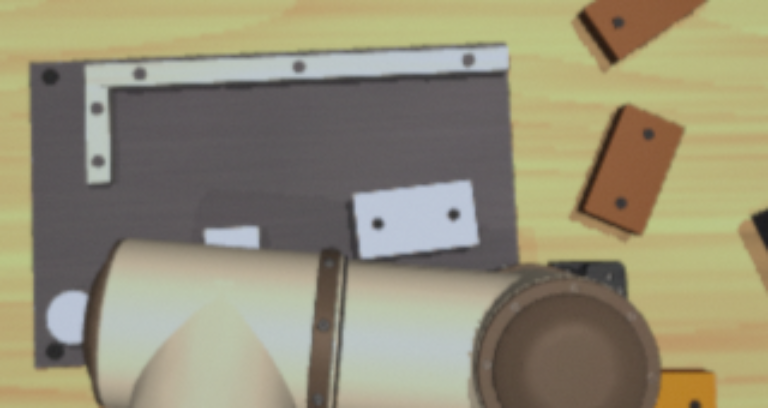

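```bash
python3 - <<'E'
from station import r
import cv2
cv2.imwrite("pics/side1.png",r.capture("side"))
E
```

```text
(no output)
```

View pics/side1.png

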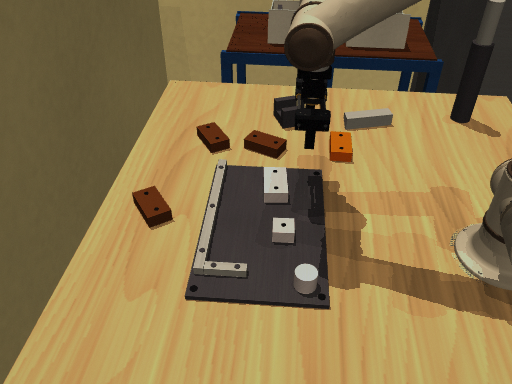

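The arm links stay well above the plate and the gripper is on the near side of the blank, so I can lower it.

```bash
python3 -m creep '[[1,-0.05,0.115,0.2,0,0.002,0],[1,-0.05,0.115,0.3,0,0.002,0],[1,-0.05,0.115,0.4,0,0.002,0],[1,-0.05,0.115,0.473,0,0.002,0],[1,-0.05,0.115,0.473,0,0.002,0]]'; python3 go.py -180 -282 36 90
```

```text
time_s: 1.75
tcp_pos: [0.4548, -0.1673, 0.0307]
ee_rot: [[-0.999, -0.03, -0.012], [-0.03, 1.0, 0.0], [0.012, 0.001, -1.0]]
wrist_force: [0.2, 0.9, 0.0]
gripper_width: 0.996
t 1.75 fence mm [-199.9 -279.3] z 30.7 jaw ang 90.3 F(fence) [0.2 0.9 0. ] g 1.0 j [ -1.  24. -33.  -0. -33. -87.]
mm [-19.8  -2.8  -5.6] scaled [-0.0659 -0.0092 -0.0185] rot [ 0.0003 -0.0037  0.0016] rows>= 0.49696375128455145
```

```bash
python3 -m creep '[[1,-0.02,-0.01,-0.02,0,-0.003,0.001],[1,-0.04,-0.01,-0.02,0,-0.003,0.001],[1,-0.06,-0.01,-0.02,0,-0.003,0.001],[1,-0.08,-0.01,-0.02,0,-0.003,0.001],[1,-0.1,-0.01,-0.02,0,-0.003,0.001]]'; python3 go.py -80 -282 36 90
```

```text
time_s: 2.17
tcp_pos: [0.484, -0.1697, 0.0364]
ee_rot: [[-1.0, -0.026, -0.005], [-0.026, 1.0, 0.001], [0.005, 0.001, -1.0]]
wrist_force: [-4.3, -0.7, 2.4]
gripper_width: 1.0
t 2.1667 fence mm [-170.7 -282.5] z 36.4 jaw ang 90.0 F(fence) [-4.3 -0.5  2.4] g 1.0 j [ -1.  26. -29.  -0. -36. -87.]
mm [-90.7   0.4  -0.1] scaled [-0.3022  0.0013 -0.0004] rot [ 0.0004 -0.0016  0.0003] rows>= 2.1741971472097084
```

```bash
python3 -m creep '[[1,-0.035,0,0,0,-0.001,0],[1,-0.07,0,0,0,-0.001,0],[1,-0.105,0,0,0,-0.001,0],[1,-0.14,0,0,0,-0.001,0],[1,-0.175,0,0,0,-0.001,0]]'; python3 go.py -80 -282 36 90
```

```text
time_s: 2.58
tcp_pos: [0.5374, -0.1683, 0.036]
ee_rot: [[-1.0, -0.026, -0.003], [-0.026, 1.0, 0.001], [0.003, 0.001, -1.0]]
wrist_force: [-3.8, -0.0, 2.8]
gripper_width: 1.0
t 2.5833 fence mm [-117.3 -282.4] z 36.0 jaw ang 90.1 F(fence) [-3.8  0.1  2.8] g 1.0 j [ -1.  29. -22.  -0. -39. -87.]
mm [-37.3   0.4  -0.1] scaled [-0.1242  0.0014 -0.0002] rot [ 0.0003 -0.0009  0.0003] rows>= 0.8935179015844679
```

```bash
python3 -m creep '[[1,-0.03,0,0,0,-0.001,0],[1,-0.06,0,0,0,-0.001,0],[1,-0.09,0,0,0,-0.001,0],[1,-0.12,0,0,0,-0.001,0],[1,-0.13,0,0,0,-0.001,0]]'; python3 go.py -67 -282 36 90
```

```text
time_s: 3.0
tcp_pos: [0.5786, -0.1672, 0.0359]
ee_rot: [[-1.0, -0.027, 0.002], [-0.027, 1.0, 0.001], [-0.003, 0.001, -1.0]]
wrist_force: [-2.6, 0.4, 2.2]
gripper_width: 1.003
t 3.0 fence mm [ -76.1 -282.4] z 35.9 jaw ang 90.1 F(fence) [-2.6  0.5  2.2] g 1.0 j [ -1.  32. -16.  -0. -42. -88.]
mm [-9.1  0.4 -0. ] scaled [-0.0303  0.0013 -0.0001] rot [0.0002 0.0008 0.0005] rows>= 0.21850860181753884
```

```bash
python3 - <<'E'
from station import r
import cv2
cv2.imwrite("pics/side2.png",cv2.resize(r.capture("side")[100:310,160:370],None,fx=2.8,fy=2.8,interpolation=cv2.INTER_CUBIC))
E
```

```text
(no output)
```

View pics/side2.png

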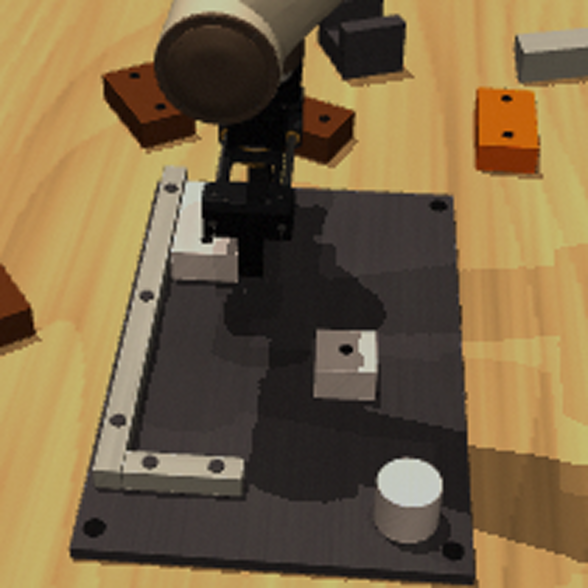

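The blank is now nearly at the back rail, with its front end at crop pixel (205,265). The square and slug have not moved. I'll creep forward until the rail stops it.

```bash
python3 -m creep '[[1,-0.01,0,0,0,0,0],[1,-0.015,0,0,0,0,0],[1,-0.02,0,0,0,0,0],[1,-0.02,0,0,0,0,0]]'; python3 go.py -67 -282 36 90
```

```text
time_s: 3.38
tcp_pos: [0.5825, -0.1671, 0.0357]
ee_rot: [[-1.0, -0.026, -0.002], [-0.026, 1.0, 0.001], [0.002, 0.001, -1.0]]
wrist_force: [-6.5, 0.4, 4.1]
gripper_width: 0.998
t 3.3833 fence mm [ -72.1 -282.3] z 35.7 jaw ang 90.1 F(fence) [-6.5  0.5  4.1] g 1.0 j [ -1.  32. -15.  -0. -42. -88.]
mm [-5.1  0.3 -0.3] scaled [-0.0171  0.0011 -0.0011] rot [ 0.0004 -0.0006  0.0003] rows>= 0.12332146260857048
```

```bash
python3 -m creep '[[1,-0.01,0,0,0,0,0],[1,-0.013,0,0,0,0,0],[1,-0.017,0,0,0,0,0]]'; python3 go.py -67 -282 36 90
```

```text
time_s: 3.63
tcp_pos: [0.5826, -0.167, 0.0353]
ee_rot: [[-1.0, -0.025, -0.013], [-0.025, 1.0, 0.002], [0.013, 0.002, -1.0]]
wrist_force: [-13.4, 0.5, 8.7]
gripper_width: 0.999
t 3.6333 fence mm [ -72.1 -282.3] z 35.3 jaw ang 90.0 F(fence) [-13.4   0.9   8.7] g 1.0 j [ -1.  33. -15.  -0. -43. -88.]
mm [-5.1  0.3 -0.8] scaled [-0.0168  0.001  -0.0026] rot [ 0.0007 -0.0041  0.    ] rows>= 0.1226997268752593
```

The force rose while the position stayed put, so the blank is against the back rail. Now back off, lift, and turn for the push along the rail.

```bash
python3 -m creep '[[1,0.05,0,0,0,0,0],[1,0.1,0,0,0,0,0],[1,0.1,0,-0.1,0,0,0],[1,0.1,0,-0.2,0,0,0],[1,0.1,0,-0.3,0,0,0]]'; python3 go.py -36 -376 120 180
```

```text
time_s: 4.05
tcp_pos: [0.5546, -0.168, 0.1269]
ee_rot: [[-1.0, -0.026, -0.01], [-0.026, 1.0, 0.001], [0.01, 0.002, -1.0]]
wrist_force: [0.9, 1.1, 0.2]
gripper_width: 1.002
t 4.05 fence mm [-100.  -282.6] z 126.9 jaw ang 90.0 F(fence) [0.9 1.1 0.2] g 1.0 j [ -1.  24. -14.  -0. -52. -88.]
mm [-64.  -93.5   6.1] scaled [-0.2135 -0.3116  0.0204] rot [ 0.003  -0.0022 -0.4998] rows>= 12.565338881280791
```

```bash
python3 - <<'E'
from h import *
im=r.capture("side"); cv2.imwrite("pics/side3.png",cv2.resize(im[100:310,160:370],None,fx=2.8,fy=2.8,interpolation=cv2.INTER_CUBIC))
E
```

```text
(no output)
```

View pics/side3.png

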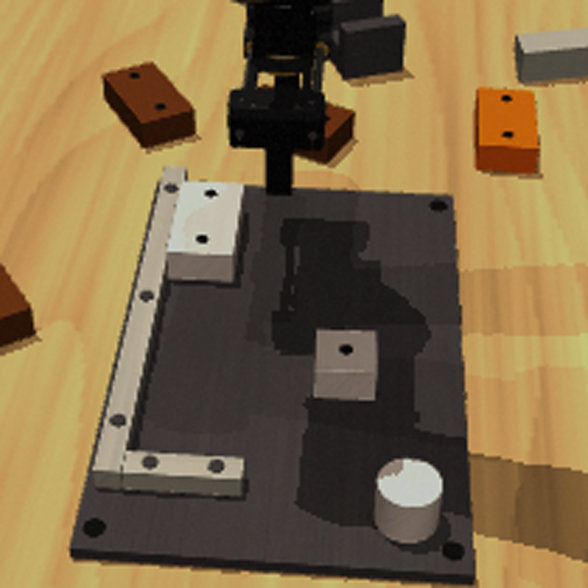

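The blank lies flush along the back rail, from crop pixel (185,185) to (205,280). Next is the turn, moving to behind its far end.

```bash
python3 -m creep '[[0.25,-0.21,-0.31,0.02,0.003,-0.002,-0.5],[0.25,-0.21,-0.31,0.02,0.003,-0.002,-0.5],[0.25,-0.21,-0.31,0.02,0.003,-0.002,-0.5],[0.25,-0.21,-0.31,0.02,0.003,-0.002,-0.5],[0.25,-0.21,-0.31,0.02,0.003,-0.002,-0.5]]'; python3 go.py -36 -376 120 180
```

```text
time_s: 4.52
tcp_pos: [0.6264, -0.2619, 0.1277]
ee_rot: [[-0.793, -0.609, -0.001], [-0.609, 0.793, -0.006], [0.004, -0.004, -1.0]]
wrist_force: [-0.7, -0.3, -0.6]
gripper_width: 0.705
t 4.5167 fence mm [ -30.7 -378.2] z 127.7 jaw ang 126.1 F(fence) [-0.7 -0.3 -0.6] g 0.7 j [ -9.  32.   0.   0. -58. -44.]
mm [2.9 4.9 7.7] scaled [0.0098 0.0164 0.0257] rot [-0.0006 -0.0018 -0.2997] rows>= 7.5350164788355585
```

```bash
python3 -m creep '[[0.25,0.01,0.016,0.02,0,-0.002,-0.3],[0.25,0.01,0.016,0.02,0,-0.002,-0.3],[0.25,0.01,0.016,0.02,0,-0.002,-0.3],[0.25,0.01,0.016,0.02,0,-0.002,-0.3],[0.25,0.01,0.016,0.02,0,-0.002,-0.3]]'; python3 go.py -36 -376 120 180
```

```text
time_s: 4.93
tcp_pos: [0.6223, -0.2601, 0.1218]
ee_rot: [[-0.285, -0.959, 0.004], [-0.959, 0.285, -0.003], [0.002, -0.004, -1.0]]
wrist_force: [-0.5, -0.9, -0.3]
gripper_width: 0.325
t 4.9333 fence mm [ -34.7 -376.3] z 121.8 jaw ang 162.0 F(fence) [-0.5 -0.9 -0.3] g 0.32 j [ -9.  32.  -1.   0. -57.  -8.]
mm [0.1 1.3 1.8] scaled [0.0003 0.0043 0.0061] rot [-0.0013 -0.0008 -0.1   ] rows>= 2.5153863293188317
```

```bash
python3 -m creep '[[0.25,0,0.004,0.006,0,0,-0.1],[0.25,0,0.004,0.006,0,0,-0.1],[0.25,0,0.004,0.006,0,0,-0.1],[0.25,0,0.004,0.006,0,0,-0.1]]'; python3 go.py -36 -376 36 180
```

```text
time_s: 5.27
tcp_pos: [0.6222, -0.2598, 0.1202]
ee_rot: [[0.027, -1.0, 0.007], [-1.0, -0.027, -0.004], [0.004, -0.007, -1.0]]
wrist_force: [-0.4, 0.2, -0.6]
gripper_width: 0.253
t 5.2667 fence mm [ -34.8 -376. ] z 120.2 jaw ang -179.9 F(fence) [-0.4  0.2 -0.6] g 0.25 j [ -9.  32.  -1.   0. -56.  10.]
mm [-0.3  1.8 84.2] scaled [-0.0011  0.0058  0.2805] rot [-0.0021 -0.0012  0.0004] rows>= 2.0186113249322037
```

```bash
python3 - <<'E'
from h import *
im=r.capture("side"); cv2.imwrite("pics/side4.png",cv2.resize(im[60:300,160:370],None,fx=2.5,fy=2.5,interpolation=cv2.INTER_CUBIC))
im=r.capture("wrist"); cv2.imwrite("pics/wr4.png",im)
E
```

```text
(no output)
```

View pics/side4.png

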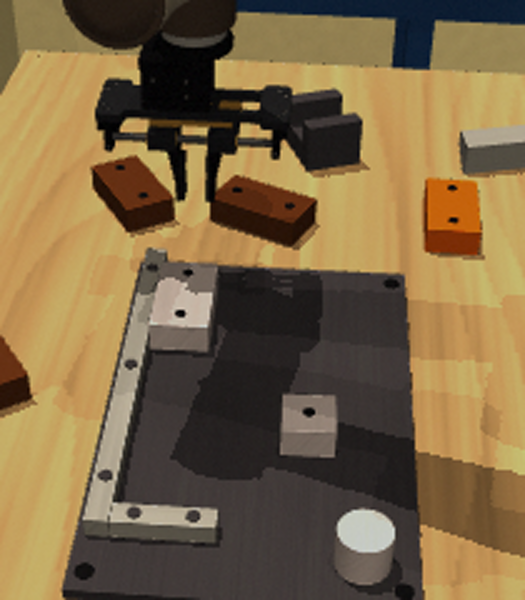

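View pics/wr4.png

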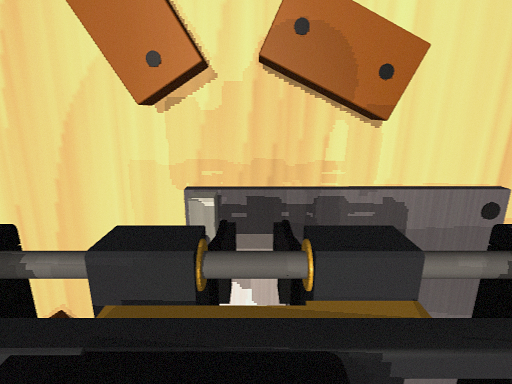

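```bash
python3 - <<'E'
from go import *
s=state();c=r.camera_model("wrist");M=np.array(c['mount'])
R=np.array(s['ee_rot'])@M[:3,:3];o=np.array(s['ee_rot'])@M[:3,3]+s['tcp_pos']
for uv,z in [((253,234),.044),((253,248),.044),((215,198),.032),((185,187),.012)]:
    d=R@np.linalg.inv(c['mtx'])@[*uv,1];P=o+d*(z-o[2])/d[2];print(uv,np.round(F.T@(P-C)*1000,1))
E
python3 - <<'E'
import cv2
im=cv2.imread("pics/wr4.png")
cv2.imwrite("pics/wr4c.png",cv2.resize(im[170:320,170:330],None,fx=4,fy=4,interpolation=cv2.INTER_CUBIC))
E
```

```text
t 5.3667 fence mm [ -35.2 -376. ] z 120.1 jaw ang 179.9 F(fence) [-0.  -0.3 -0.9] g 0.25 j [ -9.  32.  -1.   0. -57.  10.]
(253, 234) [ -34.7 -351.1   44. ]
(253, 248) [ -34.6 -338.7   44. ]
(215, 198) [  -3.3 -377.9   32. ]
(185, 187) [  25.8 -382.2   12. ]
```

View pics/wr4c.png

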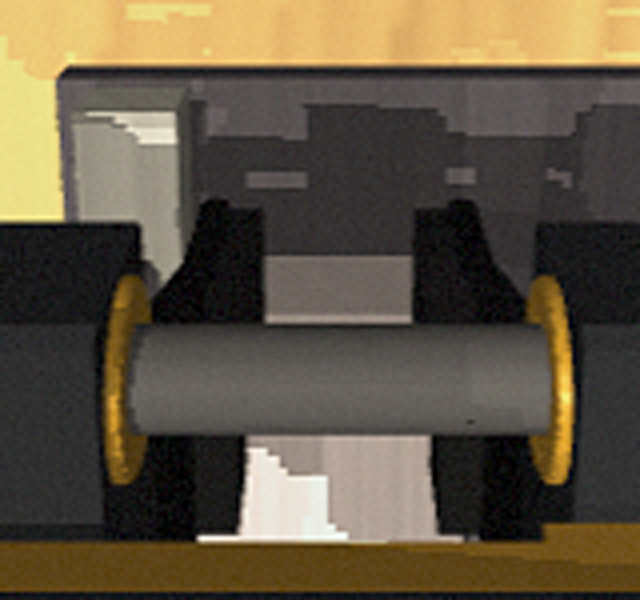

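The wrist picture puts the blank's rear top edge at fence y ≈ -337 (wrist row 250). That leaves about 30 mm of clearance, so I lower the gripper.

```bash
python3 -m creep '[[0.25,0,0.004,0.1,0,0,0],[0.25,0,0.004,0.2,0,0,0],[0.25,0,0.004,0.275,0,0,0],[0.25,0,0.004,0.275,0,0,0],[0.25,-0.03,0.004,0.275,0,0,0]]'; python3 go.py -36 -346 36 180
```

```text
time_s: 5.78
tcp_pos: [0.6206, -0.2521, 0.0366]
ee_rot: [[0.021, -1.0, 0.004], [-1.0, -0.021, -0.004], [0.004, -0.004, -1.0]]
wrist_force: [1.0, -0.3, 0.9]
gripper_width: 0.245
t 5.7833 fence mm [ -36.2 -368.3] z 36.6 jaw ang 179.8 F(fence) [ 1.  -0.4  0.9] g 0.24 j [ -8.  37.  -6.   0. -47.   9.]
mm [-22.3  -0.1   0.5] scaled [-0.0742 -0.0004  0.0018] rot [-0.0012 -0.0012 -0.0013] rows>= 0.5338709814117762
```

```bash
python3 -m creep '[[0.25,-0.03,0,0,0,0,-0.001],[0.25,-0.06,0,0,0,0,-0.001],[0.25,-0.09,0,0,0,0,-0.001],[0.25,-0.12,0,0,0,0,-0.001],[0.25,-0.155,0,0,0,0,-0.001]]'; python3 go.py -36 -120 36 180
```

```text
time_s: 6.2
tcp_pos: [0.6208, -0.2053, 0.0384]
ee_rot: [[0.025, -1.0, 0.007], [-1.0, -0.025, -0.005], [0.005, -0.007, -1.0]]
wrist_force: [-0.5, -3.3, 3.8]
gripper_width: 0.25
t 6.2 fence mm [ -34.8 -321.5] z 38.4 jaw ang 180.0 F(fence) [-0.5 -3.3  3.8] g 0.25 j [ -4.  35.  -9.   0. -45.   5.]
mm [-201.5    1.3    1.3] scaled [-0.6716  0.0043  0.0044] rot [-0.0023 -0.0017 -0.0002] rows>= 4.832059619398043
```

```bash
python3 -m creep '[[0.25,-0.04,0.002,0.004,-0.002,-0.001,0],[0.25,-0.08,0.002,0.004,-0.002,-0.001,0],[0.25,-0.12,0.002,0.004,-0.002,-0.001,0],[0.25,-0.16,0.002,0.004,-0.002,-0.001,0],[0.25,-0.2,0.002,0.004,-0.002,-0.001,0]]'; python3 go.py -36 -120 36 180; python3 - <<'E'
from h import *
im=r.capture("side"); cv2.imwrite("pics/side5.png",cv2.resize(im[60:300,160:370],None,fx=2.5,fy=2.5,interpolation=cv2.INTER_CUBIC))
E
```

```text
time_s: 6.62
tcp_pos: [0.6187, -0.144, 0.037]
ee_rot: [[0.025, -1.0, 0.001], [-1.0, -0.025, -0.002], [0.002, -0.001, -1.0]]
wrist_force: [0.6, -3.9, 2.7]
gripper_width: 0.249
t 6.6167 fence mm [ -35.4 -260.2] z 37.0 jaw ang 180.0 F(fence) [ 0.5 -3.9  2.7] g 0.25 j [  2.  34. -11.   0. -44.  -0.]
mm [-140.2    0.6    0.7] scaled [-0.4674  0.0021  0.0022] rot [-0.0003 -0.0007 -0.0001] rows>= 3.3625525330095227
```

View pics/side5.png

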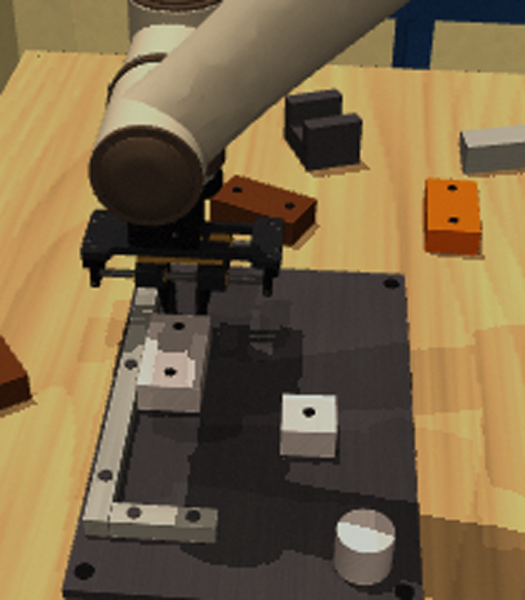

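The blank is sliding along the rail and staying aligned; its front edge is at crop row 410, with the end rail at row 505. Continuing the push.

```bash
python3 -m creep '[[0.25,-0.04,0.001,0.002,0,-0.001,0],[0.25,-0.08,0.001,0.002,0,-0.001,0],[0.25,-0.12,0.001,0.002,0,-0.001,0],[0.25,-0.16,0.001,0.002,0,-0.001,0],[0.25,-0.2,0.001,0.002,0,-0.001,0]]'; python3 go.py -36 -120 36 180
```

```text
time_s: 7.08
tcp_pos: [0.6162, -0.0808, 0.0357]
ee_rot: [[0.026, -1.0, -0.0], [-1.0, -0.026, 0.002], [-0.002, 0.0, -1.0]]
wrist_force: [0.5, -3.1, 1.6]
gripper_width: 0.25
t 7.0833 fence mm [ -36.3 -197. ] z 35.7 jaw ang -179.9 F(fence) [ 0.4 -3.1  1.6] g 0.25 j [  7.  33. -13.  -0. -43.  -6.]
mm [-77.   -0.4  -0.1] scaled [-0.2566 -0.0013 -0.0005] rot [0.0001 0.0006 0.0003] rows>= 1.8457912046645903
```

```bash
python3 -m creep '[[0.25,-0.04,0.001,0.002,0,-0.001,0],[0.25,-0.08,0.001,0.002,0,-0.001,0],[0.25,-0.12,0.001,0.002,0,-0.001,0],[0.25,-0.16,0.001,0.002,0,-0.001,0],[0.25,-0.18,0.001,0.002,0,-0.001,0]]'; python3 go.py -36 -120 36 180; python3 - <<'E'
from h import *
im=r.capture("side"); cv2.imwrite("pics/side6.png",cv2.resize(im[60:300,160:370],None,fx=2.5,fy=2.5,interpolation=cv2.INTER_CUBIC))
E
```

```text
time_s: 7.5
tcp_pos: [0.6142, -0.025, 0.0351]
ee_rot: [[0.027, -1.0, -0.001], [-1.0, -0.027, 0.005], [-0.005, 0.001, -1.0]]
wrist_force: [-1.0, -3.5, 1.0]
gripper_width: 0.25
t 7.5 fence mm [ -36.8 -141.1] z 35.1 jaw ang -179.9 F(fence) [-1.1 -3.5  1. ] g 0.25 j [ 13.  33. -14.  -0. -43. -11.]
mm [-21.1  -0.9  -0.8] scaled [-0.0703 -0.003  -0.0028] rot [0.0002 0.0017 0.0007] rows>= 0.5064374731753563
```

View pics/side6.png

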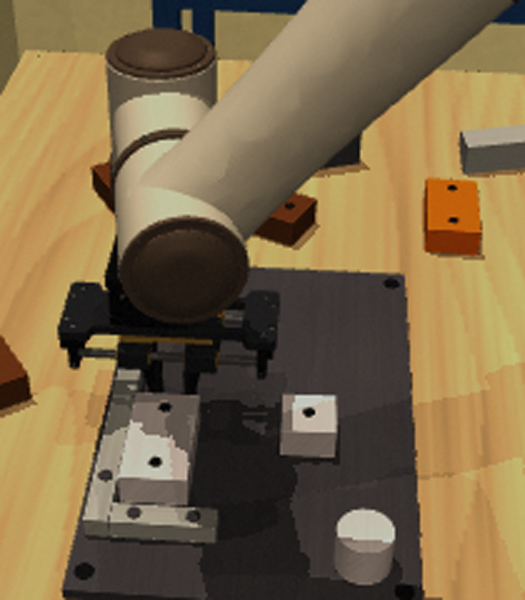

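The end rail is about 20 mm away now. I'll creep in until contact.

```bash
python3 -m creep '[[0.25,-0.015,-0.002,-0.003,0,0.001,0],[0.25,-0.03,-0.002,-0.003,0,0.001,0],[0.25,-0.045,-0.002,-0.003,0,0.001,0],[0.25,-0.055,-0.002,-0.003,0,0.001,0]]'; python3 go.py -36 -120 36 180;python3 -m creep '[[0.25,-0.01,0,0,0,0,0],[0.25,-0.015,0,0,0,0,0],[0.25,-0.015,0,0,0,0,0]]'; python3 go.py -36 -120 36 180
```

```text
time_s: 7.88
tcp_pos: [0.6141, -0.0076, 0.0356]
ee_rot: [[0.028, -1.0, -0.001], [-1.0, -0.028, 0.002], [-0.002, 0.001, -1.0]]
wrist_force: [0.4, -1.0, -1.1]
gripper_width: 0.245
t 7.8833 fence mm [ -36.5 -123.7] z 35.6 jaw ang -179.9 F(fence) [ 0.4 -1.  -1.1] g 0.24 j [ 14.  33. -14.  -0. -43. -13.]
mm [-3.7 -0.5 -0.4] scaled [-0.0123 -0.0018 -0.0013] rot [0.0004 0.0008 0.0008] rows>= 0.09010441719718257
time_s: 8.13
tcp_pos: [0.6139, -0.0063, 0.0358]
ee_rot: [[0.027, -1.0, -0.003], [-1.0, -0.027, -0.001], [0.001, 0.003, -1.0]]
wrist_force: [2.3, -13.3, -1.3]
gripper_width: 0.251
t 8.1333 fence mm [ -36.7 -122.4] z 35.8 jaw ang -179.9 F(fence) [  1.9 -13.3  -1.3] g 0.25 j [ 15.  33. -14.   0. -43. -13.]
mm [-2.4 -0.7 -0.2] scaled [-0.0081 -0.0025 -0.0008] rot [ 0.0009 -0.0004  0.0006] rows>= 0.06155199576650387
```

Contact: the push force rose to 13 N and the motion stopped. Now back off, lift and move clear to check.

```bash
python3 -m creep '[[0.25,0.05,0,0,0,0,0],[0.25,0.1,0,0,0,0,0],[0.25,0.1,0,-0.1,0,0,0],[0.25,0.1,0,-0.25,0,0,0],[0.25,0.1,0,-0.4,0,0,0]]'; python3 -m creep '[[0.25,0.14,0.1,-0.14,0,0,0],[0.25,0.28,0.2,-0.2,0,0,0],[0.25,0.42,0.3,-0.2,0,0,0],[0.25,0.56,0.3,-0.2,0,0,0],[0.25,0.7,0.4,-0.2,0,0,0]]'
python3 - <<'E'
from go import *
im=r.capture("top");cv2.imwrite("pics/top7.png",cv2.resize(im[130:300,100:420],None,fx=2.4,fy=2.4,interpolation=cv2.INTER_CUBIC))
im=r.capture("side"); cv2.imwrite("pics/side7.png",cv2.resize(im[60:300,160:370],None,fx=2.5,fy=2.5,interpolation=cv2.INTER_CUBIC))
state()
for n in ["top"]:
  for t,z in [("blank_center",.044),("square_center",.044),("slug_center",.052)]:
    for d in r.outline_of(n,t)[:2]:
        a=rect(n,d['pixels'],z);p=F.T@(np.array([*a[0],0])/1000-C)*1000
        print(t,round(d['score'],2),np.round(a[0],1),np.round(a[1],1),round(a[2],1),"fence",np.round(p[:2],1))
E
```

```text
time_s: 8.55
tcp_pos: [0.6142, -0.0369, 0.1493]
ee_rot: [[0.026, -1.0, -0.006], [-1.0, -0.026, -0.001], [0.001, 0.006, -1.0]]
wrist_force: [1.2, -0.1, -0.7]
gripper_width: 0.251
time_s: 8.97
tcp_pos: [0.5225, -0.2064, 0.2097]
ee_rot: [[0.027, -1.0, -0.001], [-1.0, -0.027, -0.002], [0.002, 0.001, -1.0]]
wrist_force: [1.0, -1.3, -0.1]
gripper_width: 0.25
t 9.0667 fence mm [-135.7 -322.7] z 208.8 jaw ang 179.7 F(fence) [0.  0.6 0.2] g 0.25 j [ -5.  17. -11.   0. -62.   6.]
blank_center 0.88 [807.9 -66.4] [ 69.3 113. ] 37.1 fence [ 155.7 -187.4]
blank_center 0.73 [ 714.3 -388.2] [ 61.1 119.2] 32.7 fence [  54.  -506.7]
slug_center 0.68 [436.3 139.9] [49.8 47.1] 89.0 fence [-210.6   28.2]
```

View pics/top7.png

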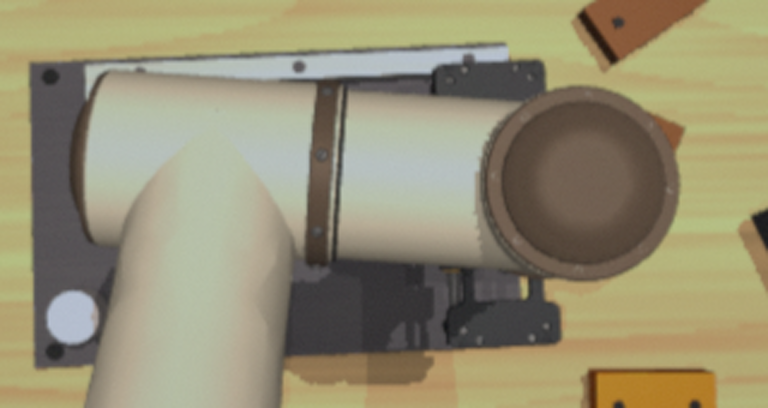

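View pics/side7.png

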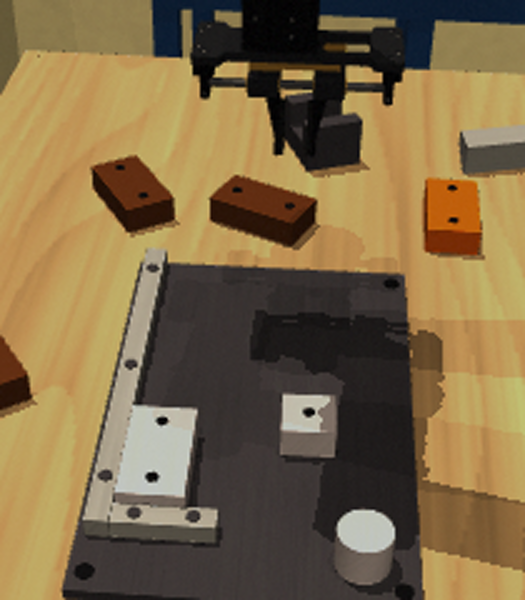

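The side view shows the blank in the corner, with holes at (162,421) and (152,476). The arm hides it from the top camera, so I'll move further aside for a clean measurement.

```bash
python3 -m creep '[[0.25,0.14,0.08,0,0,0,0],[0.25,0.28,0.16,0,0,0,0],[0.25,0.42,0.24,0,0,0,0],[0.25,0.56,0.32,0,0,0,0],[0.25,0.7,0.4,0,0,0,0]]';python3 -m creep '[[0.25,0.14,0.08,0,0,0,0],[0.25,0.28,0.16,0,0,0,0],[0.25,0.42,0.24,0,0,0,0],[0.25,0.5,0.26,0,0,0,0],[0.25,0.5,0.26,0,0,0,0]]'
python3 - <<'E'
from go import *
im=r.capture("top");cv2.imwrite("pics/top8.png",cv2.resize(im[130:300,100:420],None,fx=2.4,fy=2.4,interpolation=cv2.INTER_CUBIC))
r.capture("side")
state()
for n in ["top","side"]:
  for t,z in [("blank_center",.044),("square_center",.044),("slug_center",.052)]:
    for d in r.outline_of(n,t)[:3]:
        a=rect(n,d['pixels'],z);p=F.T@(np.array([*a[0],0])/1000-C)*1000
        print(n,t,round(d['score'],2),np.round(a[0],1),np.round(a[1],1),round(a[2],1),"fence",np.round(p[:2],1))
hsv=cv2.cvtColor(im,cv2.COLOR_BGR2HSV)
m=((hsv[...,2]>150)&(hsv[...,1]<60)).astype(np.uint8)
E
```

```text
time_s: 9.63
tcp_pos: [0.424, -0.3887, 0.2085]
ee_rot: [[0.028, -1.0, -0.004], [-1.0, -0.028, -0.001], [0.001, 0.004, -1.0]]
wrist_force: [0.8, -0.9, 0.4]
gripper_width: 0.249
time_s: 10.05
tcp_pos: [0.3488, -0.5453, 0.2079]
ee_rot: [[0.024, -1.0, -0.005], [-1.0, -0.024, -0.002], [0.002, 0.005, -1.0]]
wrist_force: [0.9, 0.0, 0.6]
gripper_width: 0.255
t 10.15 fence mm [-313.7 -650.6] z 207.7 jaw ang -179.9 F(fence) [ 0.2  0.9 -0.2] g 0.25 j [-43.  25.   1.   0. -66.  44.]
top blank_center 0.96 [806.  -66.7] [ 65.6 111.6] 36.2 fence [ 153.8 -187.6]
top blank_center 0.92 [ 560.8 -369.3] [ 70.2 112.7] 64.8 fence [ -99.  -483.9]
top blank_center 0.89 [ 347.9 -379.1] [115.1  61.8] 88.9 fence [-312.1 -488.3]
top square_center 0.67 [488.6  -1.3] [52.7 50.4] 89.7 fence [-161.8 -114.3]
top slug_center 0.87 [436.3 137.7] [47.1 54. ] 0.5 fence [-210.6   26. ]
side blank_center 0.87 [ 559.4 -332.3] [ 95.  123.6] 66.0 fence [ -99.4 -446.9]
side blank_center 0.87 [ 348.9 -337.9] [161.   62.2] 87.5 fence [-310.  -447.2]
side blank_center 0.75 [615.3  67.5] [ 63.2 121.7] 3.0 fence [-33.4 -48.7]
side square_center 0.91 [486.2  15.9] [50.9 81.8] 4.2 fence [-163.9  -97. ]
side slug_center 0.65 [435.6 160.3] [77.7 46.2] 87.4 fence [-210.7   48.6]
```

View pics/top8.png

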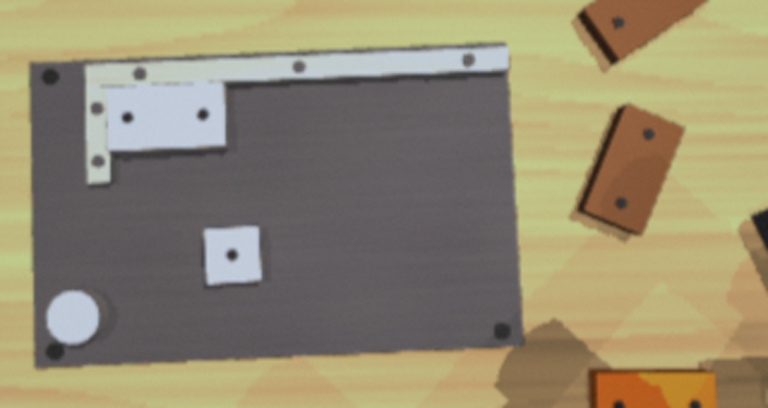

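```bash
python3 - <<'E'
from go import *
h=np.array([[127,117.5],[203,114.5]])/2.4+[100,130]
P=(unproj("top",h,.044)-C)@F*1000
print(P[:,:2],P.mean(0)[:2],"ang deg",np.degrees(np.arctan2(*(P[0]-P[1])[:2])))
E
```

```text
[[-32.99757734 -20.61298906]
 [-33.20282268 -90.91382088]] [-33.10020001 -55.76340497] ang deg 0.16727623349355183
```

```bash
python3 -c "
from station import r
print(r.finish_job())"
```

```text
the job is handed in; nothing more can be done
None
```

I pushed the blank square into the corner of the fence and handed the job in at about 10 s. First I pushed it against the back rail with both open fingers, then along the rail to the end rail with the gripper turned 90°. Each push stopped at about 13 N, the highest wrist force I read. The hand-in reports no verdict.

- **Blank:** its holes in the last top picture put its centre at about x = -33, y = -56 mm in the fence axes, turned 0.2°. Home is -30, -55 with 10 mm allowed. The 3 mm in x is near calibration accuracy, and in the picture the blank looks flush with both rails.
- **Square and slug:** the pictures show no movement of the square beyond measuring error. The slug's outline differed by about 5 mm between two measuring methods and looked unmoved.
- **Arm:** parked clear of everything.
- **Check that failed:** the network's top three outlines for the blank in the last top picture were all look-alikes. I relied on hole positions read by eye instead. The side-camera outline gave about -33, -49 mm, but it takes in the blank's end face, so I gave it less weight.

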